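# Turn the heater dial up one click

## Robot

A 7-joint arm with a two-finger parallel gripper is mounted at the origin on the work surface. World frame = base frame: x ahead of the robot, y to its left, z up, the work surface at z = 0. Lengths are in m, angles in rad, forces in N, time in s.
With the tool pointing down it reaches from about 0.4 to 0.85 m from the base axis. Payload 10.4 kg.
Tool frame: the origin (TCP) lies between the finger pads; the fingertips stand 11 mm ahead of it and the grasp point (between the pads) lies 8 mm behind it; z points along the fingers, y is the direction in which the jaws open and shut (so a half turn about z gives the same grasp; the last joint's range is limited). The gripper opens to 87 mm and grips with 3 to 60 N. Pads are 19 mm wide; open, the fingers measure 117 mm over their backs; the gripper's body (75 mm by 190 mm) begins 51 mm behind the grasp point.
Start: joints at [1.123, 0.332, -0.065, 1.46, 0.022, 1.35, -0.088], TCP at [0.258, -0.569, 0.234] pointing down, gripper open.
Joint ranges: [-2.6, 2.6], [-0.5, 2.12], [-1.47, 1.34], [0.16, 2.42], [-1.27, 4.41], [0.06, 2.06], [-2.6, 2.6]. Speed limits (rad/s): [2.22, 2.22, 2.79, 2.79, 3.14, 3.14, 3.14].

## Interface

Orientations are given as a unit quaternion [x, y, z, w].
In Python, from bench import r, eyes gives the robot as it stands.
- The arm moves only by the shell command python3 -m inch 'ROWS' [FORCE]. ROWS is a JSON object of lists of equal length, an entry for each row: "translation": the shift along the world's x, y, z scaled (see below), a list of three; "rot": the turn, a rotation vector about the world's x, y, z scaled (see below), a list of three; "jaw": the finger opening in mm, from 0 to 87. In form: {"translation": [[tx, ty, tz], ...], "rot": [[ax, ay, az], ...], "jaw": [jaw, ...]}. A call has 1 to 20 rows; each row is the pose to reach, as a shift and turn from the pose measured when the call began; what a row does not reach only later rows make up. The controller multiplies each number of a shift by 100 mm and each number of a turn by 60 degrees. A row lasts 1/10 s, in which the tool goes at most 50 mm and 8.59 degrees, less where a joint would pass 70% of its speed; a pose out of reach is approached as far as the arm can. A call with a number of a shift or a turn outside -1 to 1 is refused whole. A call with a gripper value outside its range is refused whole. The fingers move at their own pace and stop on an object; FORCE is the grip in N (left out, the last holds). Time passes only in rows, so rows that repeat a pose let the fingers close. It gives the time, the measured TCP pose, the force and the opening at its end, in the units of the state.
- r.read_state(): the state, without advancing time (a new reading comes with each control period).
- eyes.camera(name): name is "scene" or "top"; returns the picture (384x512x3 uint8, blue, green, red); there is no depth.
- eyes.calibration(name): a dict with "fx", "fy", "cx", "cy" (pixels), "R" (3x3) and "t" (3): a world point X has camera coordinates R X + t. Camera axes: x right, y down, z forward; pixel columns grow to the right and rows downward; lengths in m; the calibration is good to about 2 mm. A picture is of the moment at which its call begins. calibration takes no time and is no camera call.
- r.close_job(): hands the job in, once; it reports no verdict.
The state is a dict: "time": time; "joint_positions": joint angles; "joint_vel": joint speeds; "joint_torque": joint torques, N m; "ee_pos": TCP position; "eef_rot": TCP orientation; "ft_force": force on the tool from outside, world axes, zero at the start; "torque": the same for the moment, N m; "width": finger opening in m.
Only numpy, scipy, OpenCV 4.12 (cv2) and the standard library are available. Lean on these libraries where they do the work, as an engineer would, in place of code of your own. Each camera call takes 0.05 s, during which the arm holds its last target. There are 200 camera calls.

## Task

Turn the knurled dial on the orange heater control box clockwise by one click, from the blue dot to the yellow dot, without running on past the yellow dot: rub its rim round with a fingertip until it snaps into place, then take the hand away. Leave the grey box's dial as it is, and do not move or pick up the things lying around.

Things in the scene. Friction and masses are not known exactly. Their poses are not given: they have to be found in the camera images.
- orange_unit: orange plastic heater control box, fixed to the surface, 160 x 160 mm, 46 mm high, with a flat black disc 148 mm across on top (top of the disc 49 mm above the surface). Origin: centre of its underside, on the dial's axis; z up. On the black disc, 63.5 mm from the axis, lie three flat dots 12 mm across: yellow in the box's own +x direction, blue 30 degrees from it towards the box's +y (anticlockwise from above), red 30 degrees from it towards -y
- orange_centre (a point): centre of the top face of the orange box's dial, 75 mm above the surface. The dial is white plastic, turns about the vertical axis through this point, is 104 mm across over its 36 upright ribs (2 mm proud, 4 mm wide, 10 degrees apart) and 24 mm high (from 51 to 75 mm above the surface); too wide for a gripper to span. Flat top with a grey disc and a black pointer stripe
- orange_pointer (a point): end of the black pointer stripe on the orange box's dial, 48 mm from the axis, on the top face. A fingertip pressed inward on the rim with only 5 N slips over the ribs: press firmly, some 10 N; it may take more than one stroke
- orange_dial (a joint): angle of the orange box's dial, rad, growing clockwise seen from above. Detents (clicks) at 0 (pointer at the blue dot, its start), 0.524 (yellow) and 1.047 (red), stops just beyond the end ones. Leaving a detent takes about 0.15 N m, 3 N along the rim; past half way (0.26, or 0.79 to red) it pulls itself on into the next, short of half way it springs back; let go, it centres within 0.02
- grey_unit: grey control box, the same in all but colour; it may stand left or right of the orange one. Origin: centre of its underside; not to be operated
- grey_dial (a joint): angle of the grey box's dial, as for the orange one; it starts at 0 (blue) and must stay there
- float_arm: loose green plastic float arm: a disc float 90 mm across, 50 mm high, with a rod reaching 215 mm along its +y at 30 mm height. Origin: centre of the float's underside
- drain_key: loose T-shaped steel drain key lying flat, 12 mm thick, 240 mm long along its y, cross handle 112 mm. Origin: middle of the shaft, at the surface
- plunger: loose plunger standing on its black rubber cup, 110 mm across, with a black upright handle 22 mm thick, 266 mm high overall. Origin: centre of its underside
- grease_jar: loose small jar, 44 mm across, 50 mm high, standing between the two boxes. Origin: centre of its underside
- flange: loose chromed ring lying flat, 60 mm across, 12 mm high. Origin: centre of its underside
- cartridge: loose brass tap cartridge standing upright, 34 mm across, 52 mm high. Origin: centre of its underside

How it is judged:
On the way:
1. the orange box's dial is clicked to the yellow dot (value of joint orange_dial between 0.404 and 0.644 rad), for 0.2 s.
At the end, for the whole second after the job is handed in: The orange box's dial rests in its yellow detent (0.524 within 0.08 rad), the grey box's dial is still at blue (within 0.08 rad), and every loose thing is within 25 mm of where it started (value of joint orange_dial between 0.444 and 0.604 rad and velocity of joint orange_dial between -0.05 and 0.05 rad/s and value of joint grey_dial between -0.08 and 0.08 rad and distance of each of float_arm, drain_key, plunger, grease_jar, flange, cartridge from where it was at the start of the episode below 0.025 m); the robot touches nothing.
It fails at once if the orange box's dial is run past the yellow dot (beyond 0.76 rad) (value of joint orange_dial above 0.76 rad).
It fails at once if the grey box's dial is turned (by more than 0.2 rad) (value of joint grey_dial above 0.2 rad).
It fails at once if a loose bystander is pushed more than 40 mm (distance of any of float_arm, drain_key, plunger, grease_jar, flange, cartridge from where it was at the start of the episode above 0.04 m).
It fails at once if a loose bystander is lifted off the surface (over 20 mm) (height (world z) of any of float_arm, drain_key, plunger, grease_jar, flange, cartridge above 0.02 m).
It fails at once if a loose bystander is knocked over (angle between any of float_arm, drain_key, plunger, grease_jar, flange, cartridge's own z axis and vertical above 0.5 rad).
It also fails if it takes over 51 s, if anything falls off the work surface, if the arm or the gripper's body presses on something with over 40 N, if the wrist force passes 120 N, or if a joint passes its speed limit or range.

## Working session

There is one attempt and no reset: what is moved stays moved. The work goes in short steps, Python scripts to look and compute and a shell command to move; the robot and the scene stay as the last step left them, time stands still between calls to the robot, and variables do not carry over. Pictures are saved under pics/ and viewed, about 8 in all and at most 12, crops included, and the job is handed in when it is done.

```bash
mkdir -p pics; ls; python3 - <<'E'
from bench import r, eyes
import cv2
for n in("top","scene"):
    cv2.imwrite(f"pics/{n}0.png",eyes.camera(n))
    c=eyes.calibration(n);print(n,c)
s=r.read_state();print(s)
E
```

```text
pics
top {'fx': 418.25768309088215, 'fy': 418.25768309088215, 'cx': 257.43374325956967, 'cy': 189.75769031682375, 'R': array([[ 2.26500333e-02, -9.99743455e-01,  2.50605792e-05],
       [-9.84543922e-01, -2.23100294e-02, -1.73711045e-01],
       [ 1.73667040e-01,  3.90988772e-03, -9.84796665e-01]]), 't': array([-0.0061518 ,  0.5587875 ,  1.52333999])}
scene {'fx': 460.18805362752164, 'fy': 460.18805362752164, 'cx': 250.61534266843114, 'cy': 189.34175747783667, 'R': array([[-0.68158553,  0.73173238,  0.00298179],
       [ 0.6254949 ,  0.58473368, -0.51656815],
       [-0.3797332 , -0.35022028, -0.85624088]]), 't': array([ 0.37477485, -0.32813345,  1.60933743])}
{'time': 0.1, 'joint_positions': array([ 1.12344071,  0.33279254, -0.06469744,  1.46085062,  0.02163767,
        1.34987946, -0.08849676]), 'joint_vel': array([-6.67463569e-05, -1.52142401e-03,  9.58048215e-04, -2.00513558e-03,
        9.90608081e-04, -1.56260828e-03, -3.61814765e-05]), 'joint_torque': array([ 1.24666447e-03, -6.24542928e+01,  2.46532517e-02, -3.90719533e+01,
       -6.13735034e-02,  3.65505810e-02, -5.52688050e-05]), 'ee_pos': array([ 0.25741387, -0.56917545,  0.23284677]), 'eef_rot': array([ 9.77529317e-01,  2.10798609e-01, -1.74870829e-04, -5.91469219e-04]), 'ft_force': array([ 0.17417499,  0.1142877 , -0.38202304]), 'torque': array([0.04352978, 0.03180757, 0.00336568]), 'width': 0.08663606116844293}
```

View pics/top0.png

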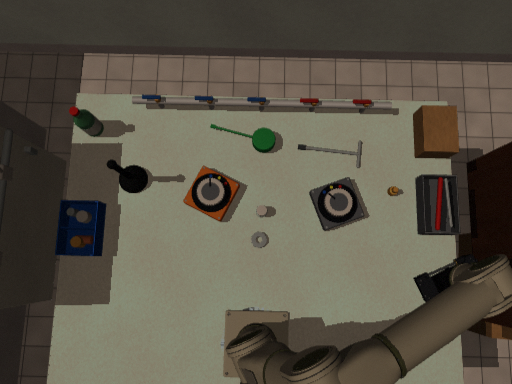

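View pics/scene0.png

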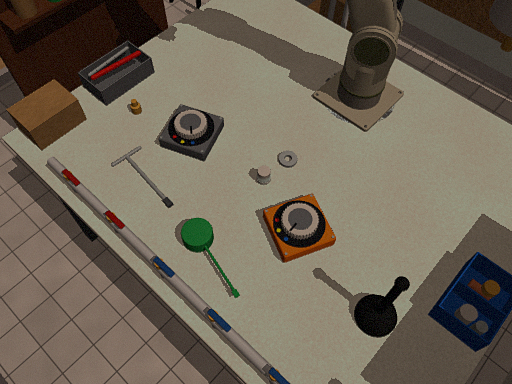

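The top view shows the orange box at about (212,193) and the grey one at about (338,203). The jar is at (262,211), the flange at (259,240), the float at (263,140) and the plunger at (132,178). Next I'll measure the orange unit.

```bash
cat > h.py <<'E'
import numpy as np, cv2
from bench import r, eyes
def ray(n,px,z):
    c=eyes.calibration(n);R,t=c["R"],c["t"]
    d=R.T@np.array([(px[0]-c["cx"])/c["fx"],(px[1]-c["cy"])/c["fy"],1]);o=-R.T@t
    return o+d*(z-o[2])/d[2]
def proj(n,X):
    c=eyes.calibration(n);p=c["R"]@X+c["t"];return c["fx"]*p[0]/p[2]+c["cx"],c["fy"]*p[1]/p[2]+c["cy"]
E
python3 - <<'E'
from h import *
roi={"top":(180,160,66,66),"scene":(255,185,90,85)}
tiles=[]
for n,(x,y,w,h) in roi.items():
    im=cv2.imread(f"pics/{n}0.png")[y:y+h,x:x+w];hs=cv2.cvtColor(im,cv2.COLOR_BGR2HSV)
    H,S,V=cv2.split(hs)
    def comp(m,name,z,k=3):
        N,l,st,ce=cv2.connectedComponentsWithStats(m.astype('uint8'))
        for i in sorted(range(1,N),key=lambda i:-st[i,4])[:k]:
            p=ce[i]+[x,y];print(n,name,st[i,4],p.round(1),ray(n,p,z).round(4))
    comp((H>95)&(H<130)&(S>120)&(V>50),"blue",.049)
    comp((H>22)&(H<35)&(S>150)&(V>80),"yellow",.049)
    comp(((H<4)|(H>175))&(S>150)&(V>50),"red",.049)
    om=((H>4)&(H<20)&(S>150)&(V>80)).astype('uint8')
    N,l,st,ce=cv2.connectedComponentsWithStats(om);i=1+st[1:,4].argmax()
    rr=cv2.minAreaRect(np.argwhere(l==i)[:,::-1].astype('float32'));print(n,"box",rr,ray(n,np.array(rr[0])+[x,y],.046))
    b=cv2.boxPoints(rr)+[x,y];print([ray(n,p,.046).round(3)[:2].tolist() for p in b])
    wm=((S<70)&(V>95)).astype('uint8'); comp(wm,"white",.075,2)
    tiles.append(cv2.resize(im,(400,400),interpolation=cv2.INTER_CUBIC))
cv2.imwrite("pics/crop.png",np.hstack(tiles))
for nm,px,z in(("jar",(262,211),.05),("flange",(259,240),.01),("float",(263,140),.05),("plcup",(134,179),.03),("grey",(338,203),.06)):print(nm,ray("top",px,z).round(3))
E
```

```text
top blue 6 [210.2 175.2] [0.6107 0.1865 0.049 ]
top yellow 6 [218.8 177.2] [0.6038 0.1534 0.049 ]
top red 6 [225.3 182.8] [0.5825 0.1281 0.049 ]
top box ((30.624324798583984, 32.654052734375), (41.53803253173828, 42.2658576965332), 27.89727020263672) [0.54424706 0.18229624 0.046     ]
[[0.508, 0.287], [0.653, 0.219], [0.581, 0.077], [0.438, 0.146]]
top white 2119 [210.7 191.2] [0.5448 0.1789 0.075 ]
top white 292 [210.  191.6] [0.5434 0.1815 0.075 ]
scene blue 15 [285.6 238.4] [0.6079 0.186  0.049 ]
scene yellow 14 [278.3 229.5] [0.6012 0.1532 0.049 ]
scene red 11 [276.2 219.4] [0.5813 0.1279 0.049 ]
scene box ((45.07056427001953, 41.059547424316406), (56.82838821411133, 58.77534484863281), 69.90476989746094) [0.55001914 0.19008532 0.046     ]
[[0.582, 0.078], [0.421, 0.151], [0.519, 0.298], [0.668, 0.226]]
scene white 4056 [302.7 226.5] [0.5592 0.2035 0.075 ]
scene white 518 [300.4 219.2] [0.5461 0.1843 0.075 ]
jar [ 0.479 -0.012  0.05 ]
flange [ 0.373 -0.004  0.01 ]
float [ 0.753 -0.01   0.05 ]
plcup [0.593 0.479 0.03 ]
grey [ 0.514 -0.294  0.06 ]
```

View pics/crop.png

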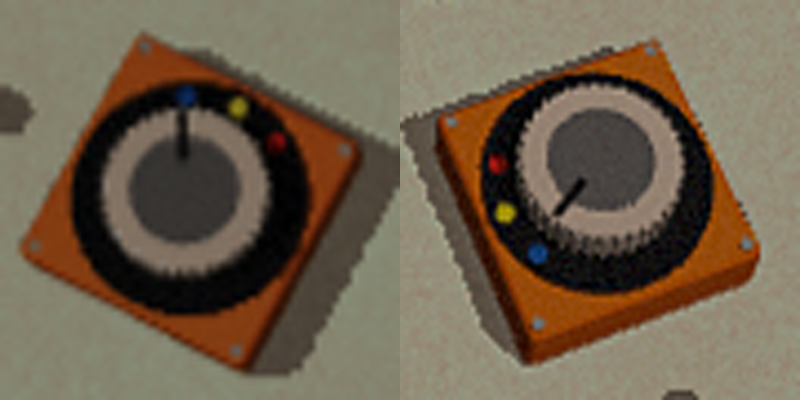

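Orange dial axis at about (0.545, 0.182). Blue lies at about +3.5° and yellow at about -26.5° in the world frame. My plan is to close the jaws, square up the tool, and press the rim on the robot side. Inward is +x there and clockwise is +y. First I'll travel high.

```bash

python3 -m inch '{"translation":[[0.4,0.5,0],[1,1,0],[1,1,0],[1,1,0]],"rot":[[0,0,-0.13],[0,0,-0.26],[0,0,-0.4],[0,0,-0.4]],"jaw":[0,0,0,0]}' 20
for i in 1; do python3 -m inch '{"translation":[[0.4,0.5,0],[1,1,0],[1,1,0],[1,1,0]],"rot":[[0,0,0],[0,0,0],[0,0,0],[0,0,0]],"jaw":[0,0,0,0]}'; done
python3 -m inch '{"translation":[[0,0.5,0],[0,1,0],[0,1,0],[0,1,0]],"rot":[[0,0,0],[0,0,0],[0,0,0],[0,0,0]],"jaw":[0,0,0,0]}'
python3 -m inch '{"translation":[[0,0.5,0],[0,1,0],[0,1,0],[0,1,0]],"rot":[[0,0,0],[0,0,0],[0,0,0],[0,0,0]],"jaw":[0,0,0,0]}'
```

```text
time: 0.5
ee_pos: [0.3633, -0.4637, 0.2327]
eef_rot: [1.0, 0.004, 0.001, -0.002]
ft_force: [-0.8, 0.8, -0.1]
width: 0.0626
time: 0.9
ee_pos: [0.4686, -0.357, 0.2323]
eef_rot: [1.0, 0.01, 0.002, -0.003]
ft_force: [-0.5, -0.2, -0.3]
width: 0.031
time: 1.3
ee_pos: [0.4687, -0.2559, 0.2324]
eef_rot: [1.0, 0.012, 0.002, -0.003]
ft_force: [-0.1, -0.8, -0.2]
width: 0.0028
time: 1.7
ee_pos: [0.4687, -0.1567, 0.2325]
eef_rot: [1.0, 0.012, 0.002, -0.003]
ft_force: [0.1, -0.8, 0.6]
width: 0.0004
```

```bash

python3 -m inch '{"translation":[[0,0.5,0],[0,1,0],[0,1,0],[0,1,0]],"rot":[[0,0,0],[0,0,0],[0,0,0],[0,0,0]],"jaw":[0,0,0,0]}'
python3 -m inch '{"translation":[[0,0.5,0],[0,1,0],[0,1,0],[0,1,0]],"rot":[[0,0,0],[0,0,0],[0,0,0],[0,0,0]],"jaw":[0,0,0,0]}'
python3 -m inch '{"translation":[[0,0.5,0],[-0.1,1,0],[-0.13,1,0],[-0.13,1,0]],"rot":[[0,0,0],[0,0,0],[0,0,0],[0,0,0]],"jaw":[0,0,0,0]}'
python3 -m inch '{"translation":[[0,0.27,-0.3],[0,0.27,-0.7],[0,0.27,-0.7],[0,0.27,-0.7]],"rot":[[0,0,-0.02],[0,0,-0.02],[0,0,-0.02],[0,0,-0.02]],"jaw":[0,0,0,0]}'
python3 - <<'E'
from h import *
a=eyes.camera("scene");b=eyes.camera("top")
cv2.imwrite("pics/c1.png",np.hstack([cv2.resize(a[120:280,230:380],(400,427)),cv2.resize(b[150:300,150:290],(400,427))]))
E
```

```text
time: 2.1
ee_pos: [0.4689, -0.0581, 0.2325]
eef_rot: [1.0, 0.012, 0.002, -0.003]
ft_force: [-0.5, -0.1, -0.5]
width: 0.0003
time: 2.5
ee_pos: [0.4695, 0.0403, 0.2323]
eef_rot: [1.0, 0.011, 0.002, -0.003]
ft_force: [-0.4, -0.7, -0.5]
width: 0.0006
time: 2.9
ee_pos: [0.457, 0.1388, 0.2321]
eef_rot: [1.0, 0.01, 0.002, -0.003]
ft_force: [0.7, -1.0, -0.4]
width: 0.0
time: 3.3
ee_pos: [0.4577, 0.1635, 0.1625]
eef_rot: [1.0, -0.002, 0.001, -0.002]
ft_force: [-0.1, -0.1, 0.8]
width: 0.0004
```

View pics/c1.png

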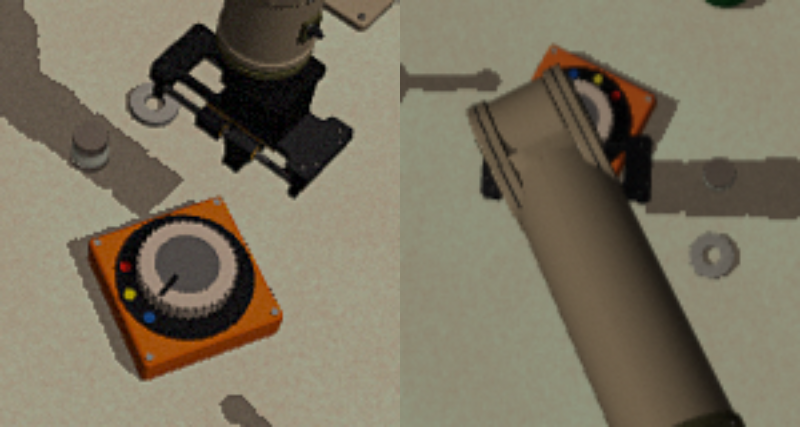

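The scene view shows closed fingers on the robot side of the dial, with the pointer still at blue and in sight. Next I'll go down to z 0.068 and in to just short of the rim.

```bash

python3 -m inch '{"translation":[[0,0,-0.4],[0,0.05,-0.8],[0,0.05,-0.94],[0,0.05,-0.94],[0,0.05,-0.94]],"rot":[[0,0,0],[0,0,0],[0,0,0],[0,0,0],[0,0,0]],"jaw":[0,0,0,0,0]}'
python3 -m inch '{"translation":[[0.1,0,0],[0.18,0,0],[0.2,0,0],[0.2,0,0]],"rot":[[0,0,0],[0,0,0],[0,0,0],[0,0,0]],"jaw":[0,0,0,0]}'
for i in 1 2; do python3 -m inch '{"translation":[[0.02,0,0],[0.02,0,0]],"rot":[[0,0,0],[0,0,0]],"jaw":[0,0]}'; done
```

```text
time: 3.9
ee_pos: [0.4598, 0.1697, 0.0719]
eef_rot: [1.0, -0.002, 0.004, -0.003]
ft_force: [0.2, 0.1, 0.4]
width: 0.0003
time: 4.3
ee_pos: [0.4804, 0.1697, 0.0722]
eef_rot: [1.0, -0.002, 0.004, -0.003]
ft_force: [-0.4, 0.6, 1.0]
width: 0.0006
time: 4.5
ee_pos: [0.4825, 0.1698, 0.0722]
eef_rot: [1.0, -0.002, 0.004, -0.003]
ft_force: [-0.3, -1.0, 0.4]
width: 0.0011
time: 4.7
ee_pos: [0.483, 0.1698, 0.0719]
eef_rot: [1.0, -0.002, 0.002, -0.003]
ft_force: [-6.6, -1.0, 5.5]
width: 0.0006
```

```bash

python3 -m inch '{"translation":[[0.03,0,0],[0.03,0,0]],"rot":[[0,0,0],[0,0,0]],"jaw":[0,0]}'
python3 -m inch '{"translation":[[0.03,0.02,0],[0.03,0.04,0],[0.03,0.06,0],[0.03,0.08,0],[0.03,0.1,0]],"rot":[[0,0,0],[0,0,0],[0,0,0],[0,0,0],[0,0,0]],"jaw":[0,0,0,0,0]}'
cat > ang.py <<'E'
from h import *
im=eyes.camera("scene");cv2.imwrite("pics/s%d.png"%(r.read_state()["time"]*100),im)
C=np.array([.545,.182,.075]);best=[]
g=cv2.cvtColor(im,cv2.COLOR_BGR2GRAY).astype('float32')
A=np.arange(-60,40,1.)
v=[np.mean([cv2.getRectSubPix(g,(1,1),proj("scene",C+[q*np.cos(np.radians(a)),q*np.sin(np.radians(a)),0]))[0,0] for q in np.arange(.036,.048,.002)]) for a in A]
w=np.clip(np.median(v)-25-np.array(v),0,None);print("pointer deg",(w*A).sum()/w.sum(),"min",A[np.argmin(v)],min(v),np.median(v))
E
python3 ang.py
```

```text
time: 4.9
ee_pos: [0.4832, 0.1699, 0.0715]
eef_rot: [1.0, -0.001, -0.0, -0.002]
ft_force: [-12.5, -0.9, 10.5]
width: 0.0008
time: 5.4
ee_pos: [0.484, 0.1776, 0.0701]
eef_rot: [1.0, -0.001, -0.003, 0.0]
ft_force: [-6.7, -10.5, 1.6]
width: 0.0003
pointer deg 2.0370164116336515 min 2.0 24.935593 143.474
```

```bash
sed -i 's/^im=.*/import sys\nif len(sys.argv)>1: im=cv2.imread(sys.argv[1])\nelse: im=eyes.camera("scene");cv2.imwrite("pics\/s%d.png"%(r.read_state()["time"]*100),im)/' ang.py; python3 ang.py pics/scene0.png; ls pics; python3 - <<'E'
from h import *
a=eyes.camera("scene")
cv2.imwrite("pics/c2.png",cv2.resize(a[165:275,250:350],(600,600*11//10))[:600])
print(r.read_state()["ft_force"],r.read_state()["torque"])
E
```

```text
pointer deg 2.8845429051516005 min 3.0 25.80208 132.07973
c1.png
crop.png
s545.png
scene0.png
top0.png
[-7.83418703 -6.99947481  0.94359529] [-1.51868436  1.61126213 -0.13401906]
```

View pics/c2.png

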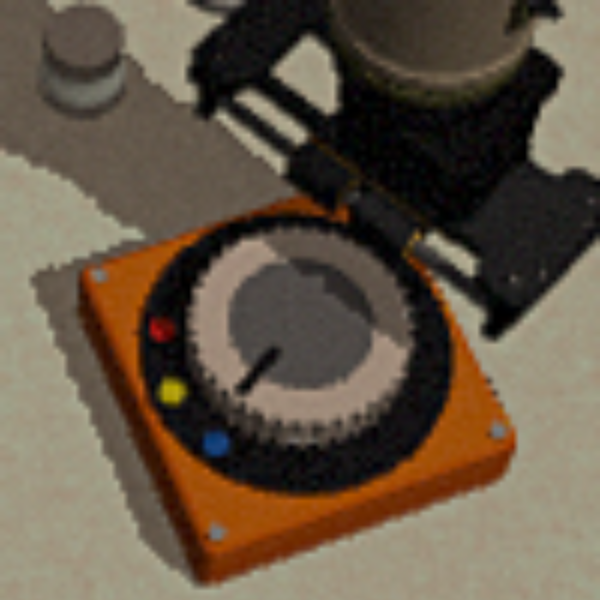

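```bash
python3 ang.py; python3 -c "
from h import *
s=r.read_state();print(s['time'],s['ee_pos'],s['ft_force'],s['torque'])"
```

```text
pointer deg 1.7788115807313971 min 2.0 22.92119 143.30292
5.55 [0.48396418 0.17774553 0.07013518] [-7.43009047 -6.07192599  0.97362654] [-1.4112233   1.68105102 -0.06298855]
```

The dial only moved about 1°, so the finger slid over the ribs. I'll back off, return to the stroke start and press harder.

```bash

python3 -m inch '{"translation":[[-0.08,0,0],[-0.08,-0.1,0],[-0.08,-0.1,0],[-0.08,-0.1,0]],"rot":[[0,0,0],[0,0,0],[0,0,0],[0,0,0]],"jaw":[0,0,0,0]}'
python3 -m inch '{"translation":[[0.08,0,0],[0.1,0,0],[0.12,0,0],[0.12,0,0]],"rot":[[0,0,0],[0,0,0],[0,0,0],[0,0,0]],"jaw":[0,0,0,0]}'
python3 -m inch '{"translation":[[0.05,0,0],[0.05,0.03,0],[0.05,0.06,0],[0.05,0.06,0]],"rot":[[0,0,0],[0,0,0],[0,0,0],[0,0,0]],"jaw":[0,0,0,0]}'
python3 ang.py
```

```text
time: 5.95
ee_pos: [0.4765, 0.1674, 0.0704]
eef_rot: [1.0, -0.002, -0.003, 0.0]
ft_force: [-0.5, -0.0, 0.6]
width: 0.0007
time: 6.35
ee_pos: [0.4855, 0.1677, 0.0701]
eef_rot: [1.0, -0.001, -0.006, 0.001]
ft_force: [-20.0, -2.4, 15.3]
width: 0.0003
time: 6.75
ee_pos: [0.4854, 0.1699, 0.0689]
eef_rot: [1.0, -0.002, -0.013, 0.006]
ft_force: [-28.8, -16.7, 26.0]
width: 0.0003
pointer deg 0.30587811004486687 min 1.0 22.14622 142.98022
```

```bash
python3 ang.py; python3 - <<'E'
from h import *
s=r.read_state();print(s['time'],s['ee_pos'],s['eef_rot'],s['ft_force'],s['torque'])
a=cv2.imread("pics/s%d.png"%(s['time']*100)) if 0 else eyes.camera("scene")
cv2.imwrite("pics/c3.png",cv2.resize(a[170:240,280:350],(600,600),interpolation=cv2.INTER_CUBIC))
E
```

```text
pointer deg -0.03743452314895625 min 0.0 24.033192 142.90646
6.85 [0.4853454  0.17020521 0.068889  ] [ 0.99990746 -0.001561   -0.0124847   0.00517277] [-29.11835159 -15.62618009  25.46054708] [-3.19185516  6.40177995  0.0329343 ]
```

View pics/c3.png

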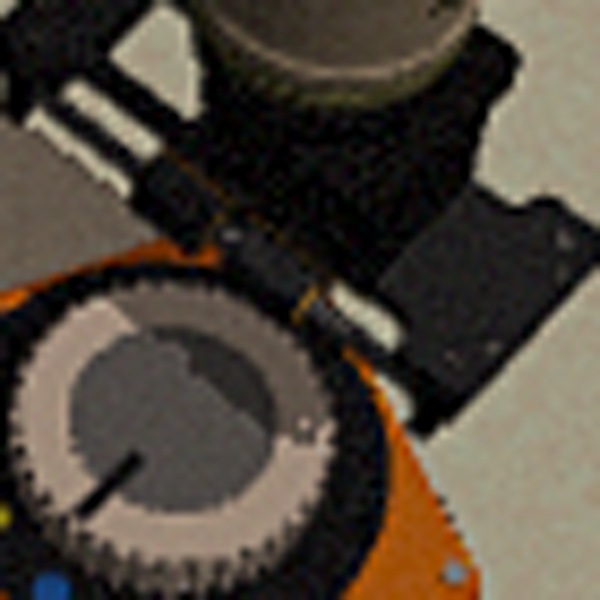

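The moment reading puts the contact at the rim, and the dial is now following the finger (2.9° to 0°) without slipping. The upward force comes from tool sag, so I'll relieve that and keep stroking.

```bash

python3 -m inch '{"translation":[[0.04,0.02,0.02],[0.04,0.04,0.03],[0.04,0.06,0.03],[0.04,0.08,0.03],[0.04,0.1,0.03]],"rot":[[0,0,0],[0,0,0],[0,0,0],[0,0,0],[0,0,0]],"jaw":[0,0,0,0,0]}'
python3 ang.py
```

```text
time: 7.4
ee_pos: [0.485, 0.173, 0.0693]
eef_rot: [1.0, -0.003, -0.019, 0.011]
ft_force: [-21.8, -28.1, 12.3]
width: 0.0009
pointer deg -2.777139972215498 min -3.0 23.061035 143.24023
```

```bash

python3 -m inch '{"translation":[[0.04,0.08,0.03],[0.04,0.08,0.03],[0.04,0.08,0.03],[0.04,0.08,0.03],[0.04,0.08,0.03],[0.04,0.08,0.03],[0.04,0.08,0.03],[0.04,0.08,0.03]],"rot":[[0,0,0],[0,0,0],[0,0,0],[0,0,0],[0,0,0],[0,0,0],[0,0,0],[0,0,0]],"jaw":[0,0,0,0,0,0,0,0]}'
python3 ang.py;python3 ang.py
```

```text
time: 8.25
ee_pos: [0.4845, 0.1768, 0.0696]
eef_rot: [1.0, -0.004, -0.025, 0.015]
ft_force: [-16.4, -12.9, 0.6]
width: 0.0005
pointer deg -6.989519413462589 min -7.0 19.10924 143.10962
pointer deg -7.215526399337344 min -8.0 20.28239 143.50052
```

The dial has viscous drag, so slow, sustained pushing works. It is now about 10° along.

```bash

python3 -m inch '{"translation":[[0.04,0.05,0],[0.04,0.08,0],[0.04,0.08,0],[0.04,0.08,0],[0.04,0.08,0],[0.04,0.08,0],[0.04,0.08,0],[0.04,0.08,0]],"rot":[[0,0,0],[0,0,0],[0,0,0],[0,0,0],[0,0,0],[0,0,0],[0,0,0],[0,0,0]],"jaw":[0,0,0,0,0,0,0,0]}'
python3 ang.py
```

```text
time: 9.15
ee_pos: [0.4841, 0.1813, 0.0686]
eef_rot: [0.999, -0.005, -0.03, 0.019]
ft_force: [-25.0, -14.4, 20.3]
width: 0.0005
pointer deg -11.567032707387465 min -12.0 21.560003 143.55688
```

```bash

python3 -m inch '{"translation":[[0.03,0.05,0.03],[0.03,0.1,0.03],[0.03,0.1,0.03],[0.03,0.1,0.03],[0.03,0.1,0.03],[0.03,0.1,0.03],[0.03,0.1,0.03],[0.03,0.1,0.03]],"rot":[[0,0,0],[0,0,0],[0,0,0],[0,0,0],[0,0,0],[0,0,0],[0,0,0],[0,0,0]],"jaw":[0,0,0,0,0,0,0,0]}'
python3 ang.py
```

```text
time: 10.0
ee_pos: [0.4844, 0.1897, 0.0699]
eef_rot: [0.999, -0.005, -0.034, 0.021]
ft_force: [-11.1, -5.1, -0.4]
width: 0.0007
pointer deg -15.352815126614088 min -16.0 22.973253 143.71191
```

It is now 18° along, past half way, so I'll back off radially and let it snap.

```bash

python3 -m inch '{"translation":[[-0.2,0,0],[-0.3,0,0],[-0.3,0,0],[-0.3,0,0],[-0.3,0,0]],"rot":[[0,0,0],[0,0,0],[0,0,0],[0,0,0],[0,0,0]],"jaw":[0,0,0,0,0]}'
python3 ang.py
python3 -m inch '{"translation":[[0,0,0.3],[0,0,0.7],[-0.2,0,0.9],[-0.4,0,0.9],[-0.4,0,0.9],[-0.4,0,0.9]],"rot":[[0,0,0],[0,0,0],[0,0,0],[0,0,0],[0,0,0],[0,0,0]],"jaw":[0,0,0,0,0,0]}'
python3 ang.py
python3 - <<'E'
from h import *
cv2.imwrite("pics/c4.png",cv2.resize(eyes.camera("scene"),(800,600)))
E
```

```text
time: 10.55
ee_pos: [0.4554, 0.1898, 0.0702]
eef_rot: [0.999, -0.006, -0.033, 0.021]
ft_force: [0.2, -0.1, 0.4]
width: 0.0006
pointer deg -15.45734313251465 min -16.0 20.78691 142.73856
time: 11.2
ee_pos: [0.4158, 0.1896, 0.1603]
eef_rot: [0.999, -0.006, -0.033, 0.021]
ft_force: [0.6, -1.1, 0.4]
width: 0.0004
pointer deg -15.756515947246967 min -16.0 22.47724 142.25723
```

View pics/c4.png

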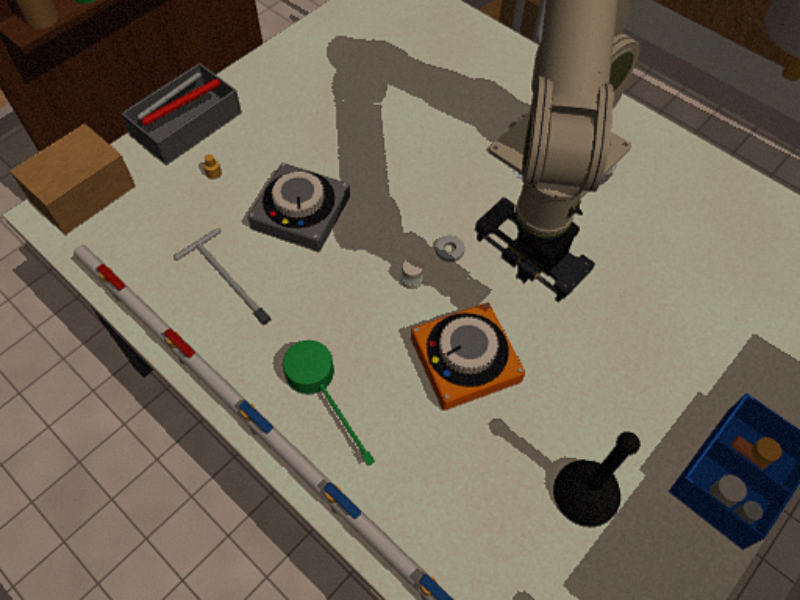

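The picture shows the pointer between blue and yellow, creeping slowly onward, and nothing else has moved. I'll wait for the detent to pull it in.

```bash

for i in 1 2; do python3 -m inch '{"translation":[[0,0,0],[0,0,0],[0,0,0],[0,0,0],[0,0,0],[0,0,0],[0,0,0],[0,0,0],[0,0,0],[0,0,0],[0,0,0],[0,0,0],[0,0,0],[0,0,0],[0,0,0]],"rot":[[0,0,0],[0,0,0],[0,0,0],[0,0,0],[0,0,0],[0,0,0],[0,0,0],[0,0,0],[0,0,0],[0,0,0],[0,0,0],[0,0,0],[0,0,0],[0,0,0],[0,0,0]],"jaw":[0,0,0,0,0,0,0,0,0,0,0,0,0,0,0]}' | head -1; python3 ang.py; done
```

```text
time: 12.8
pointer deg -17.274811197517778 min -18.0 24.67977 141.87764
time: 14.35
pointer deg -19.16078836225976 min -20.0 23.193167 142.27841
```

It creeps at about 1.2°/s toward yellow, and there is ample time left.

```bash

for i in 1 2 3 4 5; do python3 -m inch '{"translation":[[0,0,0],[0,0,0],[0,0,0],[0,0,0],[0,0,0],[0,0,0],[0,0,0],[0,0,0],[0,0,0],[0,0,0],[0,0,0],[0,0,0],[0,0,0],[0,0,0],[0,0,0],[0,0,0],[0,0,0],[0,0,0],[0,0,0],[0,0,0]],"rot":[[0,0,0],[0,0,0],[0,0,0],[0,0,0],[0,0,0],[0,0,0],[0,0,0],[0,0,0],[0,0,0],[0,0,0],[0,0,0],[0,0,0],[0,0,0],[0,0,0],[0,0,0],[0,0,0],[0,0,0],[0,0,0],[0,0,0],[0,0,0]],"jaw":[0,0,0,0,0,0,0,0,0,0,0,0,0,0,0,0,0,0,0,0]}' | head -1; python3 ang.py; done
```

```text
time: 16.4
pointer deg -21.08202764185951 min -21.0 21.353533 142.05103
time: 18.45
pointer deg -22.940462749994765 min -23.0 23.54775 141.83298
time: 20.5
pointer deg -24.224315477211128 min -24.0 23.053894 141.7288
time: 22.55
pointer deg -24.996792874025285 min -25.0 25.514038 142.22348
time: 24.6
pointer deg -25.621368441833944 min -26.0 29.540522 142.19693
```

```bash

for i in 1 2; do python3 -m inch '{"translation":[[0,0,0],[0,0,0],[0,0,0],[0,0,0],[0,0,0],[0,0,0],[0,0,0],[0,0,0],[0,0,0],[0,0,0],[0,0,0],[0,0,0],[0,0,0],[0,0,0],[0,0,0],[0,0,0],[0,0,0],[0,0,0],[0,0,0],[0,0,0]],"rot":[[0,0,0],[0,0,0],[0,0,0],[0,0,0],[0,0,0],[0,0,0],[0,0,0],[0,0,0],[0,0,0],[0,0,0],[0,0,0],[0,0,0],[0,0,0],[0,0,0],[0,0,0],[0,0,0],[0,0,0],[0,0,0],[0,0,0],[0,0,0]],"jaw":[0,0,0,0,0,0,0,0,0,0,0,0,0,0,0,0,0,0,0,0]}' | head -1; python3 ang.py; done
python3 - <<'E'
from h import *
a=eyes.camera("scene");o=cv2.imread("pics/scene0.png")
f=lambda i:np.vstack([cv2.resize(i[185:270,255:345],(400,300)),cv2.resize(i[90:210,80:320],(400,300))])
cv2.imwrite("pics/fin.png",np.hstack([f(o),f(a)]))
E
```

```text
time: 26.65
pointer deg -25.94215787137601 min -26.0 27.900757 141.89029
time: 28.7
pointer deg -26.021922956369917 min -26.0 29.141129 141.8225
```

View pics/fin.png

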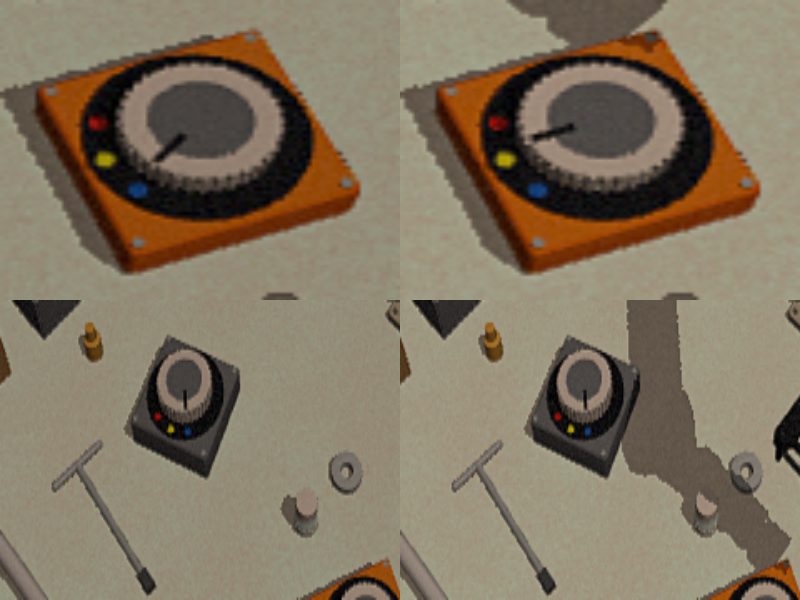

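The before/after view shows the orange pointer turned from blue to yellow and settled at about -26°. The grey dial, jar, flange, key and cartridge are unchanged.

```bash
python3 -c "
from bench import r
print(r.close_job())"
```

```text
the job is handed in; nothing more can be done
None
```

The orange dial is at the yellow dot and the job is handed in; handing in gives no verdict. I rubbed the robot-side rim clockwise with the closed fingertips until the dial was 18° along. Then I backed off radially, and the detent pulled it the rest of the way over about 18 s.

**Last checks**
- **Orange dial:** the pointer moved from +2.9° to -26.0°, about 0.504 rad, and settled close to the measured yellow direction of -26.5°. It changed by less than 0.1° over the last 2 s and never came near the 0.76 rad limit.
- **Other things:** the final before/after view shows the grey dial, jar, flange, drain key and cartridge unchanged. The float arm and plunger looked unmoved in the picture taken just after I backed off, and the arm only held still after that.
- **Hand:** the fingers are about 80 mm from the rim and 160 mm up, touching nothing.

**What went wrong or disagreed**
- The first light stroke slipped over the ribs and turned the dial only about 1°.
- The dial dragged heavily: I measured up to about 28 N along the rim against the expected 3 N, and up to about 29 N pressing inward against the suggested 10 N. It crept into the detent rather than snapping.

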